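# Roll a shaft into a vee cradle, seat it and clamp it

## Robot

A 7-joint arm with a two-finger parallel gripper is mounted at the origin on a cart in front of the work surface, level with it; the furniture and walls round the work are solid. World frame = base frame: x ahead of the robot, y to its left, z up, the work surface at z = 0. Lengths are in m, angles in rad, forces in N, time in s.
With the tool pointing down it reaches from about 0.4 to 0.85 m from the base axis. Payload 10.4 kg.
Tool frame: the origin (TCP) lies midway between the tips of the shut fingers; the grasp point (between the pads) lies 19 mm behind it; z points along the fingers, y is the line along which they close (so a half turn about z gives the same grasp; the last joint's range is limited). The gripper opens to 87 mm and grips with 3 to 60 N. Pads are 19 mm wide; open, the fingers measure 117 mm over their backs; the gripper's body (75 mm by 190 mm) begins 51 mm behind the grasp point.
Start: joints at [-1.197, 0.332, -0.065, 1.46, 0.022, 1.35, -0.088], TCP at [0.242, 0.576, 0.223] pointing down, gripper open.
Joint ranges: [-2.6, 2.6], [-0.5, 2.12], [-1.47, 1.34], [0.16, 2.42], [-1.27, 4.41], [0.06, 2.06], [-2.6, 2.6]. Speed limits (rad/s): [2.22, 2.22, 2.79, 2.79, 3.14, 3.14, 3.14].

## Interface

Orientations are given as a unit quaternion [x, y, z, w].
In Python, from bench import r gives the robot as it stands.
- The arm moves only by the tool arm_command, never from a script. Its arguments are lists of equal length, an entry for each row: "xyz": the shift along the world's x, y, z in m, a list of three; "rot": the turn, a rotation vector about the world's x, y, z in rad, a list of three. In form: {"xyz": [[tx, ty, tz], ...], "rot": [[ax, ay, az], ...]}. A call has 1 to 20 rows; each row is the pose to reach, as a shift and turn from the pose commanded when the call began; what a row does not reach only later rows make up. A row lasts 1/12 s, in which the tool goes at most 41.7 mm and 7.16 degrees, less where a joint would pass 70% of its speed; a pose out of reach is approached as far as the arm can. A call with a gripper value outside its range is refused whole. "grip" is the opening, from 0 (shut) to 1 (fully open), set as the call begins (left out, the last holds). The fingers move at their own pace and stop on an object; "squeeze" is the grip in N (left out, the last holds). Time passes only in rows, so rows that repeat a pose let the fingers close. It gives the time, the measured TCP pose, the force, the opening and the grip force at its end, in the units of the state.
- r.read_state(): the state, without advancing time (a new reading comes with each control period).
- r.camera(name): name is "side" or "top" or "wrist"; returns the picture (384x512x3 uint8, red, green, blue); there is no depth.
- r.camera_model(name): a dict with "fx", "fy", "cx", "cy" (pixels), "T" (4x4, takes a point from camera to world coordinates). Camera axes: x right, y up, looking along -z (the intrinsics and any distortion apply to the point x, -y, -z); pixel columns grow to the right and rows downward; lengths in m; the calibration is good to about 2 mm. The wrist camera is an equidistant fisheye: a pixel r from the principal point sees the ray r / f radians off the axis. A picture is of the moment at which its call begins: read the wrist's pose just before it. camera_model takes no time and is no camera call; for the wrist camera it gives the pose at the moment of the call.
- r.close_job(): hands the job in; it is judged then, once.
Trained networks look in the newest picture that a camera, given by its name, has taken for a name from the list of things; names that differ only in an ending like _2 or _b are one class to them, and where a whole thing is asked for, a point or a joint stands for the part that bears it (a point fixed in the world has none). Each returns a list of dicts, best first, with "conf" (0 to 1); they miss things now and then, are a little off and sometimes report something else, mostly with a low value. They report only what shows in the picture. A call takes as long as a camera call.
- r.look_for(label, camera): "at" ([x, y, z] in m, in the coordinates of the camera as it stood for that picture, good to about 4 mm: the middle of the surface that is visible of it).
- r.spot_point(label, camera): "at" ([x, y, z] in m, in the coordinates of the camera as it stood for that picture, good to about 4 mm: a listed point, or the origin of a listed thing).
The state is a dict: "time": time; "joint_positions": joint angles; "joint_vel": joint speeds; "joint_torque": joint torques, N m; "ee_pos": TCP position; "eef_rot": TCP orientation; "ft_force": force on the tool from outside, world axes, zero at the start; "torque": the same for the moment, N m; "width": finger opening in m; "grip_force": force on a finger pad.
Only numpy, scipy, OpenCV 4.12 (cv2) and the standard library are available. Lean on these libraries where they do the work, as an engineer would, in place of code of your own. Each camera call takes 0.05 s, during which the arm holds its last target. There are 200 camera calls.

## Task

Roll the loose steel shaft along the plywood deck into the vee without lifting it, let it settle in the vee, then slide it gently along the vee until its far end is against the end stop. Only then swing the clamp arm over and press it down until its rubber pad holds the shaft firmly, about 10 N, without crushing it; let go, and leave the things lying around alone.

Things in the scene. Friction and masses are not known exactly. Their poses are not given: they have to be found in the camera images.
- shaft: loose plain round steel bar, oiled (friction about 0.3), 24 mm diameter, 100 mm long, about 0.2 kg. Origin at its middle on its axis; its own x runs along the bar (y and z turn as it rolls). It starts lying on the plywood deck (axis at cradle z = 42 mm), within 0.12 rad of parallel to the vee, 55 to 95 mm from it, 10 to 22 mm short of the stop.
- cradle: the fixture, fixed on the bench top (underside at z = 0), left of a raised layout deck: steel base plate 105 x 195 mm, 8 mm thick, carrying a plywood deck, a steel vee with end stop, and a hinged clamp. Origin at the underside, below the line of the vee; x runs along the vee away from the robot to the end stop, y across from the deck to the clamp hinge, z up.
- deck (a point): middle of the flat plywood deck's top, at cradle x = 0, y = -64, z = 30 mm. The deck spans x -40 to 40, y -115 to -13 mm, where the vee begins; a lip 4 mm high and 5 mm wide runs along its outer edge.
- vee_home (a point): where the middle of the shaft lies when settled and against the stop: cradle x = 0, y = 0, z = 34 mm (its near end then hangs 10 mm out of the vee). The 90 degree vee runs from x = -40 to 50 mm, open at the near end; bottom at y = 0, z = 17; near flank up to the deck's edge (y = -13, z = 30), far flank up to y = 21, z = 38; behind it a block, z = 38, to y = 65 mm.
- stop_face (a point): centre of the end stop's face, a rigid steel plate at cradle x = 50 mm, 32 mm wide, z 8 to 42 mm, at the height of the settled shaft's axis
- clamp_arm (a joint): clamp arm's angle (rad) about its hinge: 0 = level, lying over the vee toward the deck; 1.57 = upright; starts open at 1.65 to 1.9, range -0.2 to 1.95. Stiff hinge (0.7 N m friction, about 7.4 N at the handle point): stays where left. Steel bar 18 mm wide reaching 115 mm from the hinge, upper (back) face 23 mm and lower face 13 mm off the line through the hinge.
- clamp_hinge (a point): the clamp hinge's axis, along cradle x, at the bar's middle: cradle x = 0, y = 48, z = 46 mm
- handle_top (a point): point to push the arm: on the upper (back) face of its black handle (24 mm wide, last 40 mm of the bar), 95 mm from the hinge. Own axes: -y outward along the bar, z out of this face (up when level, away from the deck when upright).
- pad: rubber pad, 18 mm across, under the arm 48 mm from the hinge; origin at the middle of its face; 6 N/mm spring behind it, 6 mm travel. Its screw is set differently each time by up to 6 mm, so it meets the settled shaft between -0.07 and +0.07 rad. From then each newton on the shaft adds about 0.5 N at the handle point. It should end pressing with about 10 N; over 20 N crushes.
- awl: bystander: awl with a wooden handle, 150 mm long, 20 mm high, lying right of the cradle
- glue_pot: bystander: small brown jar with white lid, 38 mm across, 46 mm high, left of the cradle
- tape_roll: bystander: flat roll of green tape, 73 mm across, 18 mm high, left of the jar

How it is judged:
By the outcome, as a careful person would: the job done as asked, in the order asked, and still so for the second after the job is handed in, with the robot touching nothing.
It also fails if it takes over 72 s, if anything falls off the work surface, if the arm or the gripper's body presses on something with over 40 N, if the wrist force passes 120 N, or if a joint passes its speed limit or range.

## Working session

There is one attempt and no reset: what is moved stays moved. The work goes in short steps, Python scripts to look and compute and a tool call to move; the robot and the scene stay as the last step left them, time stands still between calls to the robot, and variables do not carry over. Pictures are saved under pics/ and viewed, at most 12 in all, crops included, and the job is handed in when it is done.

Besides the shell and the picture viewer there is one more tool, called after "Request:" in YAML: its name, and indented under it one key for each argument. arm_command: Moves the arm, as the interface text tells. Its arguments: {"type":"object","properties":{"xyz":{"type":"array"},"rot":{"type":"array"},"grip":{"type":"number"},"squeeze":{"type":"number"}},"required":["xyz","rot"]}

```bash
mkdir -p pics; cat > h.py <<'E'
from bench import r
import numpy as np, cv2
from scipy.spatial.transform import Rotation as R
def shot(cam,name=None):
    m=r.camera_model(cam); im=np.array(r.camera(cam))
    if name: cv2.imwrite('pics/'+name+'.png',im[:,:,::-1])
    return im,m
def w(m,p): return (np.array(m['T'])@np.r_[p,1])[:3]
def find(cam,m,names,f='spot_point'):
    for n in names:
        for d in getattr(r,f)(n,cam)[:2]: print(cam,n,round(d['conf'],2),np.round(w(m,d['at'])*1000,1))
E
python3 - <<'E'
from h import *
s=r.read_state(); print({k:np.round(v,3).tolist() for k,v in s.items()})
for c in ['top','side']:
    im,m=shot(c,c+'1'); print(np.round(m['T'],3).tolist(),m['fx'],m['cx'],m['cy'])
    find(c,m,['shaft','cradle','deck','vee_home','stop_face','clamp_hinge','handle_top','pad'])
E
```

```text
{'time': 0.0, 'joint_positions': [-1.197, 0.333, -0.065, 1.461, 0.022, 1.35, -0.089], 'joint_vel': [-0.001, -0.0, -0.001, -0.0, -0.001, 0.001, 0.001], 'joint_torque': [0.0, -62.324, 0.025, -38.991, -0.061, 0.039, 0.0], 'ee_pos': [0.241, 0.576, 0.222], 'eef_rot': [0.197, 0.98, -0.001, -0.0], 'ft_force': [0.665, 0.515, 0.039], 'torque': [-0.015, -0.014, 0.011], 'grip_force': 0.0, 'width': 0.087}
[[-0.04, 0.976, -0.214, 0.37], [-0.999, -0.04, 0.003, 0.043], [-0.005, 0.214, 0.977, 0.908], [0.0, 0.0, 0.0, 1.0]] 384.36262818282563 250.5147971836847 193.65845278408312
top shaft 0.95 [513.3 -19.2  41.2]
top shaft 0.51 [531.3  -7.8  28.2]
top cradle 0.79 [531.9  54.8   1.5]
top cradle 0.4 [516.2 109.6  91.7]
top deck 0.71 [533.8  -6.2  28.9]
top deck 0.21 [519.1 103.9  44.5]
top vee_home 0.74 [524.4  56.2  39.7]
top stop_face 0.88 [568.6  64.2  34.7]
top clamp_hinge 0.72 [519.8 105.   47. ]
top pad 0.57 [515.1 105.4  91. ]
[[0.951, 0.181, -0.251, 0.193], [-0.309, 0.518, -0.798, -1.013], [-0.015, 0.836, 0.548, 0.812], [0.0, 0.0, 0.0, 1.0]] 460.6143854392865 254.9040378223809 191.75060763276912
side shaft 0.65 [512.4 -19.3  41.9]
side cradle 0.73 [523.6  51.1  -2.3]
side deck 0.64 [532.2 -13.2  30.2]
side vee_home 0.63 [524.9  45.   29.5]
side stop_face 0.62 [571.4  59.   32.8]
side clamp_hinge 0.93 [515.6  94.   46.7]
side handle_top 0.57 [510.8 132.9 136.8]
side pad 0.35 [511.3 106.6  90. ]
side pad 0.21 [515.   98.1  46.9]
```

View pics/top1.png

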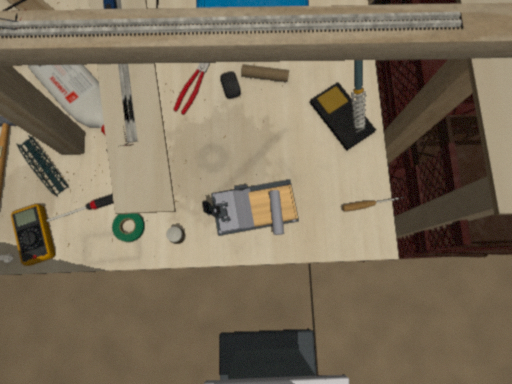

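View pics/side1.png

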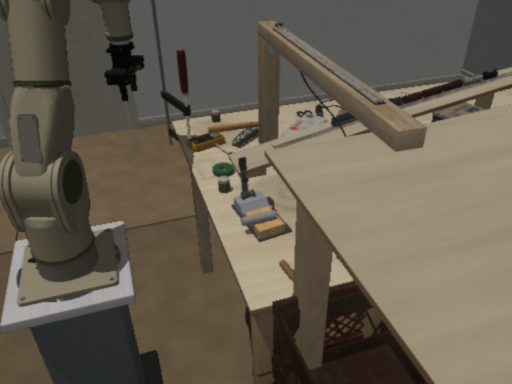

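The top view shows the fixture with its long edge from (213,235) to (298,220), which is a yaw of about 0.15. The shaft is on the deck at (277,212), the clamp is open at (210,205), and the jar, tape and awl are clear of it. The side view agrees. I'll move above the deck for a closer look.

Request:
arm_command:
  xyz:
    - [0.02,-0.03,0.01]
    - [0.05,-0.07,0.02]
    - [0.07,-0.1,0.04]
    - [0.09,-0.14,0.05]
    - [0.11,-0.18,0.05]
    - [0.13,-0.22,0.05]
    - [0.15,-0.26,0.05]
    - [0.17,-0.3,0.05]
    - [0.18,-0.34,0.05]
    - [0.19,-0.38,0.05]
    - [0.2,-0.42,0.05]
    - [0.21,-0.46,0.05]
    - [0.22,-0.5,0.05]
    - [0.23,-0.54,0.04]
    - [0.24,-0.57,0.04]
    - [0.24,-0.6,0.03]
    - [0.24,-0.61,0.03]
    - [0.24,-0.62,0.03]
    - [0.24,-0.62,0.03]
    - [0.24,-0.62,0.03]
  rot:
    - [0,0,-0.05]
    - [0,0,-0.11]
    - [0,0,-0.17]
    - [0,0,-0.23]
    - [0,0,-0.3]
    - [0,0,-0.37]
    - [0,0,-0.44]
    - [0,0,-0.51]
    - [0,0,-0.58]
    - [0,0,-0.65]
    - [0,0,-0.72]
    - [0,0,-0.79]
    - [0,0,-0.85]
    - [0,0,-0.91]
    - [0,0,-0.96]
    - [0,0,-1.0]
    - [0,0,-1.02]
    - [0,0,-1.02]
    - [0,0,-1.02]
    - [0,0,-1.02]
  grip: 0.55

```text
time: 2.57
ee_pos: [0.4817, -0.0424, 0.2529]
eef_rot: [0.65, 0.76, 0.0, -0.0]
ft_force: [-0.1, 1.2, 0.1]
width: 0.0479
grip_force: 0.0
```

```bash
python3 - <<'E'
from h import *
s=r.read_state(); print(s['time'],np.round(s['ee_pos'],4),np.round(R.from_quat(s['eef_rot']).as_matrix(),3).tolist(),s['width'],s['ft_force'])
im,m=shot('wrist','wrist1'); print(np.round(m['T'],3).tolist(),m['fx'],m['cx'],m['cy'])
find('wrist',m,['shaft','cradle','deck','vee_home','stop_face','clamp_hinge','handle_top','pad'])
E
```

```text
2.5667 [ 0.4817 -0.0424  0.2529] [[-0.155, 0.988, 0.0], [0.988, 0.155, 0.001], [0.0, 0.001, -1.0]] 0.04789127115743198 [-0.11957355  1.2485804   0.10989811]
[[0.988, -0.15, -0.038, 0.471], [0.155, 0.959, 0.238, 0.023], [0.0, -0.241, 0.97, 0.416], [0.0, 0.0, 0.0, 1.0]] 297.3186396354542 252.63799982094943 193.615614318773
wrist shaft 0.64 [516.7 -17.   47.9]
wrist cradle 0.88 [523.4  52.3   2.8]
wrist cradle 0.26 [532.   -7.2  28.9]
wrist deck 0.71 [530.4 -10.3  30.4]
wrist deck 0.66 [528.9  53.8  37.1]
wrist vee_home 0.6 [526.5  52.9  35.3]
wrist vee_home 0.39 [517.7  99.7  48.5]
wrist stop_face 0.87 [574.5  58.5  41.9]
wrist clamp_hinge 0.55 [514.5  97.3  44.3]
wrist handle_top 0.78 [511.9 136.5 139.6]
wrist pad 0.52 [520.4 106.5  95.5]
```

View pics/wrist1.png

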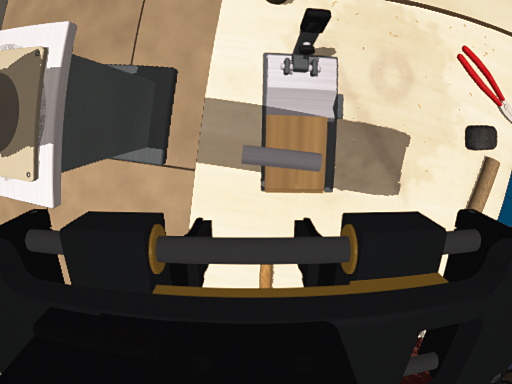

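The wrist view shows the shaft on the deck from (243,155) to (321,162), the deck corners near (262,191) and (326,192), the vee above row 115, and the hinge at (302,65). I'll fit the fixture pose from the network points and these pixels.

```bash
python3 - <<'E'
from h import *
from scipy.optimize import least_squares
loc={'d':(0,-64),'v':(0,0),'s':(50,0),'h':(0,48)}
obs=[('d',533.8,-6.2),('v',524.4,56.2),('s',568.6,64.2),('h',519.8,105),('d',532.2,-13.2),('v',524.9,45),('s',571.4,59),('h',515.6,94),('d',530.4,-10.3),('v',526.5,52.9),('s',574.5,58.5),('h',514.5,97.3),('v',531.9,54.8),('v',523.6,51.1),('v',523.4,52.3)]
A=np.array([loc[o[0]] for o in obs]);B=np.array([o[1:] for o in obs])
def T(p,a): c,s=np.cos(p[2]),np.sin(p[2]); return a@np.array([[c,s],[-s,c]])+p[:2]
f=least_squares(lambda p:(T(p,A)-B).ravel(),[524,53,.15],loss='soft_l1',f_scale=4); p=f.x; print(p)
s=r.read_state(); m=r.camera_model('wrist'); M=np.array(m['T'])
def ray(u,v,z):
    d=np.array([u-m['cx'],v-m['cy']]); rr=np.hypot(*d); t=rr/m['fx']; q=np.r_[d/rr*np.sin(t),np.cos(t)]
    dw=M[:3,:3]@[q[0],-q[1],-q[2]]; k=(z-M[2,3])/dw[2]; return (M[:3,3]+k*dw)*1000
def loc2(x): c,s=np.cos(p[2]),np.sin(p[2]); return np.array([[c,s],[-s,c]])@(x[:2]-p[:2])
for n,u,v,z in [('shaft near',243,155,.042),('shaft far',321,162,.042),('deck outer near',262,191,.034),('deck outer far',324,193,.034),('vee edge near',266,116,.03),('vee edge far',327,116,.03),('blk far corner',337,56,.038),('blk near corner',266,56,.038)]:
    x=ray(u,v,z); print(n,x.round(1),'cradle',loc2(x).round(1))
im=cv2.imread('pics/wrist1.png')[0:210,200:360]; cv2.imwrite('pics/c1.png',cv2.resize(im,None,fx=2.8,fy=2.8,interpolation=cv2.INTER_CUBIC))
E
```

```text
[5.23812283e+02 5.25228067e+01 1.45195825e-01]
shaft near [465.5 -22.4  42. ] cradle [-68.6 -65.6]
shaft far [565.9 -15.   42. ] cradle [ 31.9 -72.9]
deck outer near [497.2 -66.7  34. ] cradle [ -43.6 -114.1]
deck outer far [580.6 -56.4  34. ] cradle [  40.4 -116. ]
vee edge near [486.8  31.1  30. ] cradle [-39.7 -15.9]
vee edge far [565.8  45.5  30. ] cradle [ 40.6 -13. ]
blk far corner [564.8 126.6  38. ] cradle [51.3 67.3]
blk near corner [474.5 107.7  38. ] cradle [-40.8  61.7]
```

View pics/c1.png

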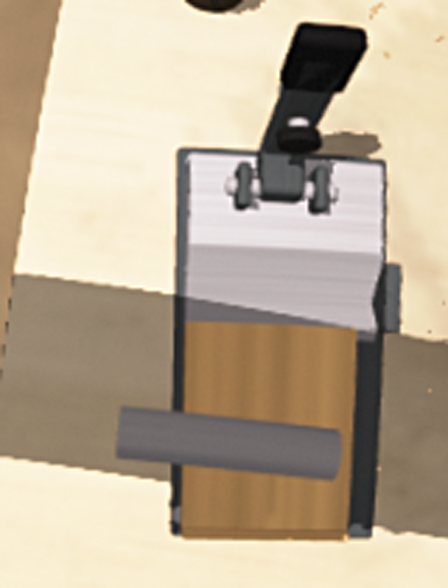

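Fixture pose: (524, 52.5) mm, yaw 0.15. Shaft middle is at cradle (-18, -69), skewed -0.07. The crop confirms the layout. Next I'll lower the part-open fingers on the outer side of the shaft.

Request:
arm_command:
  xyz:
    - [0.02,-0.003,-0.02]
    - [0.042,-0.007,-0.05]
    - [0.042,-0.007,-0.08]
    - [0.042,-0.007,-0.11]
    - [0.042,-0.007,-0.14]
    - [0.042,-0.007,-0.165]
    - [0.042,-0.007,-0.185]
    - [0.042,-0.007,-0.2]
    - [0.042,-0.007,-0.208]
    - [0.042,-0.007,-0.214]
    - [0.042,-0.007,-0.216]
    - [0.042,-0.007,-0.216]
  rot:
    - [0,0,0]
    - [0,0,0]
    - [0,0,0]
    - [0,0,0]
    - [0,0,0]
    - [0,0,0]
    - [0,0,0]
    - [0,0,0]
    - [0,0,0]
    - [0,0,0]
    - [0,0,0]
    - [0,0,0]
  grip: 0.55

```text
time: 4.02
ee_pos: [0.5238, -0.0505, 0.0368]
eef_rot: [0.651, 0.759, 0.0, 0.0]
ft_force: [0.1, -0.4, 0.4]
width: 0.048
grip_force: 0.0
```

```bash
python3 - <<'E'
from h import *
im,m=shot('wrist','wrist2'); s=r.read_state(); print(s['time'],np.round(s['ee_pos'],4),s['ft_force'])
find('wrist',m,['shaft','vee_home','stop_face'])
E
```

```text
4.0667 [ 0.5241 -0.0505  0.0373] [0.58927808 0.21814941 0.42010588]
wrist shaft 0.95 [516.5 -14.6  42.1]
wrist vee_home 0.94 [524.1  53.1  37.2]
wrist stop_face 0.55 [573.1  55.4  40.2]
```

View pics/wrist2.png

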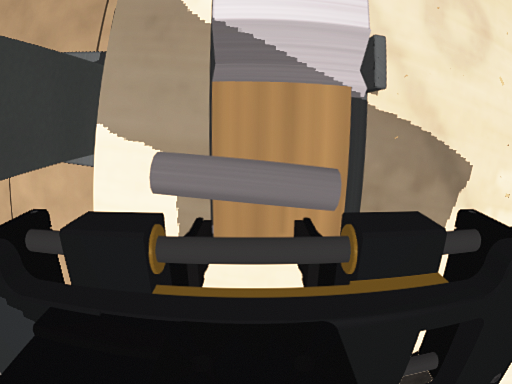

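The fingers are behind the shaft, which runs from (152,175) to (340,190), with clear deck ahead. Rolling it towards the vee now.

Request:
arm_command:
  xyz:
    - [-0.0003,0.002,0]
    - [-0.0007,0.005,0]
    - [-0.0012,0.008,0]
    - [-0.0016,0.011,0]
    - [-0.0021,0.014,0]
    - [-0.0025,0.017,0]
    - [-0.003,0.02,0]
    - [-0.0034,0.023,0]
    - [-0.0038,0.0255,0]
    - [-0.0042,0.028,0]
    - [-0.0045,0.0305,0]
    - [-0.0049,0.033,0]
    - [-0.0053,0.0355,0]
    - [-0.0056,0.0375,0]
    - [-0.0059,0.0395,0]
    - [-0.0062,0.0415,0]
    - [-0.0065,0.0435,0]
    - [-0.0068,0.0455,0]
    - [-0.0071,0.0475,0]
    - [-0.0074,0.0495,0]
  rot:
    - [0,0,0]
    - [0,0,0]
    - [0,0,0]
    - [0,0,0]
    - [0,0,0]
    - [0,0,0]
    - [0,0,0]
    - [0,0,0]
    - [0,0,0]
    - [0,0,0]
    - [0,0,0]
    - [0,0,0]
    - [0,0,0]
    - [0,0,0]
    - [0,0,0]
    - [0,0,0]
    - [0,0,0]
    - [0,0,0]
    - [0,0,0]
    - [0,0,0]

```text
time: 5.88
ee_pos: [0.5161, -0.0009, 0.0366]
eef_rot: [0.651, 0.759, 0.0, 0.0]
ft_force: [0.6, -0.9, -0.2]
width: 0.0477
grip_force: 0.1
```

```bash
python3 - <<'E'
from h import *
im,m=shot('wrist','wrist3'); s=r.read_state(); print(s['time'],np.round(s['ee_pos'],4),s['ft_force'])
find('wrist',m,['shaft','vee_home','stop_face'])
E
```

```text
5.9333 [ 5.161e-01 -4.000e-04  3.660e-02] [ 0.10534997  0.37951477 -0.24597337]
wrist shaft 0.79 [512.1  27.   46.1]
wrist vee_home 0.82 [523.8  53.   35. ]
wrist stop_face 0.63 [570.3  57.   37.6]
```

View pics/wrist3.png

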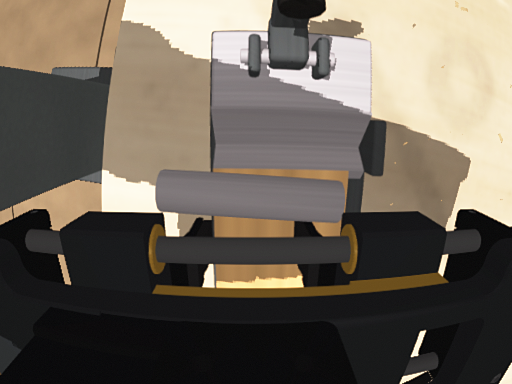

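The shaft is rolling slightly ahead of the fingers and is now at cradle y of about -24, close to the vee edge. I'll continue gently to the edge and let it settle.

Request:
arm_command:
  xyz:
    - [-0.0003,0.002,0]
    - [-0.0006,0.004,0]
    - [-0.0009,0.006,0]
    - [-0.0012,0.008,0]
    - [-0.0015,0.01,0]
    - [-0.0018,0.012,0]
    - [-0.0021,0.014,0]
    - [-0.0024,0.016,0]
    - [-0.0027,0.018,0]
    - [-0.003,0.02,0]
    - [-0.0033,0.022,0]
    - [-0.0036,0.024,0]
    - [-0.0038,0.025,0]
    - [-0.0038,0.025,0]
    - [-0.0038,0.025,0]
    - [-0.0038,0.025,0]
    - [-0.0038,0.025,0]
    - [-0.0038,0.025,0]
  rot:
    - [0,0,0]
    - [0,0,0]
    - [0,0,0]
    - [0,0,0]
    - [0,0,0]
    - [0,0,0]
    - [0,0,0]
    - [0,0,0]
    - [0,0,0]
    - [0,0,0]
    - [0,0,0]
    - [0,0,0]
    - [0,0,0]
    - [0,0,0]
    - [0,0,0]
    - [0,0,0]
    - [0,0,0]
    - [0,0,0]

```text
time: 7.58
ee_pos: [0.5123, 0.0238, 0.0366]
eef_rot: [0.651, 0.759, 0.0, 0.0]
ft_force: [0.1, 0.1, 0.3]
width: 0.0479
grip_force: 0.0
```

```bash
python3 - <<'E'
from h import *
im,m=shot('wrist','wrist4'); s=r.read_state(); print(s['time'],np.round(s['ee_pos'],4),s['ft_force'])
find('wrist',m,['shaft','vee_home','stop_face'])
E
```

```text
7.6333 [0.5123 0.0239 0.0366] [ 0.05025855 -0.47300992 -0.03082189]
wrist shaft 0.61 [506.8  49.2  36.6]
wrist stop_face 0.66 [572.5  58.5  38.3]
```

View pics/wrist4.png

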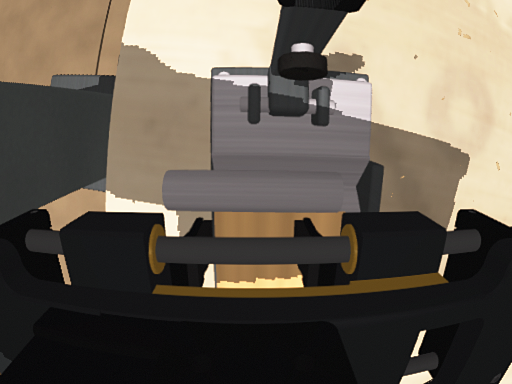

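The shaft is settled and parallel in the vee, rows 170–210, about 17 mm short of the stop. I'll move to behind its near end.

Request:
arm_command:
  xyz:
    - [0.001,-0.008,0.01]
    - [0.001,-0.008,0.03]
    - [0.001,-0.008,0.055]
    - [-0.03,0.0,0.06]
    - [-0.06,0.01,0.06]
    - [-0.077,0.0155,0.06]
    - [-0.077,0.0155,0.06]
  rot:
    - [0,0,0]
    - [0,0,0]
    - [0,0,0]
    - [0,0,0]
    - [0,0,0]
    - [0,0,0]
    - [0,0,0]

```text
time: 8.37
ee_pos: [0.4326, 0.04, 0.097]
eef_rot: [0.65, 0.76, 0.0, -0.001]
ft_force: [0.6, 0.1, 0.0]
width: 0.0479
grip_force: 0.0
```

Request:
arm_command:
  xyz:
    - [0,0,0]
    - [0,0,0]
    - [0,0,0]
    - [0,0,-0.01]
    - [0,0,-0.025]
    - [0,0,-0.04]
    - [0,0,-0.055]
    - [0,0,-0.064]
    - [0,0,-0.067]
    - [0,0,-0.067]
    - [0,0,-0.067]
  rot:
    - [0,0,0]
    - [0,0,0]
    - [0,0,0]
    - [0,0,0]
    - [0,0,0]
    - [0,0,0]
    - [0,0,0]
    - [0,0,0]
    - [0,0,0]
    - [0,0,0]
    - [0,0,0]
  grip: 0
  squeeze: 10

```text
time: 9.28
ee_pos: [0.4356, 0.0393, 0.0298]
eef_rot: [0.651, 0.759, -0.0, 0.0]
ft_force: [-0.4, -0.1, 0.7]
width: 0.0001
grip_force: 0.0
```

```bash
python3 - <<'E'
from h import *
im,m=shot('wrist','wrist5'); s=r.read_state(); print(s['time'],np.round(s['ee_pos'],4),s['ft_force'],s['width'])
find('wrist',m,['shaft','vee_home','stop_face'])
find('wrist',m,['shaft'],'look_for')
E
```

```text
9.3333 [0.4359 0.0394 0.0301] [ 0.21881319 -0.31808526  0.20729711] 0.0003687964225722039
wrist shaft 0.76 [510.1  51.   38.8]
wrist stop_face 0.85 [574.4  60.9  40.5]
wrist stop_face 0.71 [518.1 107.4  96. ]
wrist shaft 0.86 [526.7  63.9  42.5]
```

View pics/wrist5.png

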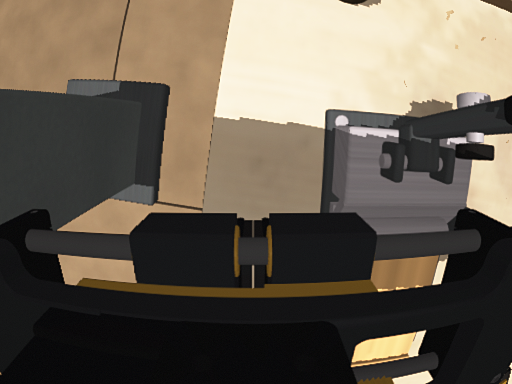

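Behind the near end, with the fingers shut; the clamp arm shows clear of the gripper body. Sliding the shaft gently along the vee.

Request:
arm_command:
  xyz:
    - [0.001,-0.001,0]
    - [0.0025,-0.002,0]
    - [0.004,-0.002,0]
    - [0.0055,-0.002,0]
    - [0.007,-0.002,0]
    - [0.0083,-0.0018,0]
    - [0.0095,-0.0016,0]
    - [0.0107,-0.0014,0]
    - [0.012,-0.0012,0]
    - [0.0132,-0.001,0]
    - [0.0144,-0.0008,0]
    - [0.0156,-0.0006,0]
    - [0.0168,-0.0004,0]
    - [0.018,-0.0003,0]
    - [0.018,-0.0003,0]
  rot:
    - [0,0,0]
    - [0,0,0]
    - [0,0,0]
    - [0,0,0]
    - [0,0,0]
    - [0,0,0]
    - [0,0,0]
    - [0,0,0]
    - [0,0,0]
    - [0,0,0]
    - [0,0,0]
    - [0,0,0]
    - [0,0,0]
    - [0,0,0]
    - [0,0,0]

```text
time: 10.78
ee_pos: [0.4535, 0.0392, 0.0295]
eef_rot: [0.651, 0.759, 0.0, 0.0]
ft_force: [-1.1, -0.3, -0.1]
width: 0.0003
grip_force: 0.1
```

Request:
arm_command:
  xyz:
    - [0.0008,0.0001,0]
    - [0.0016,0.0002,0]
    - [0.0024,0.0003,0]
    - [0.0032,0.0005,0]
    - [0.004,0.0006,0]
    - [0.004,0.0006,0]
  rot:
    - [0,0,0]
    - [0,0,0]
    - [0,0,0]
    - [0,0,0]
    - [0,0,0]
    - [0,0,0]

```text
time: 11.28
ee_pos: [0.4575, 0.0398, 0.0296]
eef_rot: [0.651, 0.759, 0.0, 0.0]
ft_force: [0.2, 0.8, -0.5]
width: 0.0005
grip_force: 0.1
```

```bash
python3 - <<'E'
from h import *
im,m=shot('wrist'); s=r.read_state(); print(s['time'],np.round(s['ee_pos'],4),s['ft_force'],s['width'])
find('wrist',m,['shaft','stop_face'])
for c in ['top','side']:
    im,m=shot(c); find(c,m,['shaft','stop_face'])
E
```

```text
11.3333 [0.4576 0.0398 0.0296] [-0.59766214  0.14243736 -0.02803444] 0.0006616552799264577
wrist stop_face 0.58 [575.   57.2  36. ]
wrist stop_face 0.58 [520.1  51.9   0.7]
top stop_face 0.51 [515.  136.6 141.4]
side shaft 0.67 [515.7  45.2  31.3]
side shaft 0.27 [526.1  45.7  29.1]
side stop_face 0.84 [570.7  59.9  36.9]
side stop_face 0.29 [528.7 -14.9  28.8]
```

Request:
arm_command:
  xyz:
    - [0.0005,0.0001,0]
    - [0.001,0.0002,0]
    - [0.0015,0.0002,0]
    - [0.002,0.0003,0]
    - [0.002,0.0003,0]
  rot:
    - [0,0,0]
    - [0,0,0]
    - [0,0,0]
    - [0,0,0]
    - [0,0,0]

```text
time: 12.15
ee_pos: [0.4594, 0.04, 0.0295]
eef_rot: [0.651, 0.759, -0.0, 0.0]
ft_force: [-0.3, -0.2, 0.1]
width: 0.0006
grip_force: 0.3
```

Request:
arm_command:
  xyz:
    - [0.0005,0.0001,0]
    - [0.001,0.0002,0]
    - [0.0015,0.0002,0]
    - [0.0015,0.0002,0]
  rot:
    - [0,0,0]
    - [0,0,0]
    - [0,0,0]
    - [0,0,0]

```text
time: 12.48
ee_pos: [0.461, 0.0403, 0.0296]
eef_rot: [0.651, 0.759, 0.0, 0.0]
ft_force: [-1.3, 0.6, -0.1]
width: 0.0004
grip_force: 0.2
```

Request:
arm_command:
  xyz:
    - [0.0005,0.0001,0]
    - [0.001,0.0002,0]
    - [0.0015,0.0002,0]
    - [0.0015,0.0002,0]
  rot:
    - [0,0,0]
    - [0,0,0]
    - [0,0,0]
    - [0,0,0]

```text
time: 12.82
ee_pos: [0.4625, 0.0405, 0.0296]
eef_rot: [0.651, 0.759, 0.0, 0.0]
ft_force: [-0.6, 0.4, -0.1]
width: 0.0007
grip_force: 0.2
```

Request:
arm_command:
  xyz:
    - [0.0005,0.0001,0]
    - [0.001,0.0002,0]
    - [0.0015,0.0002,0]
    - [0.0015,0.0002,0]
  rot:
    - [0,0,0]
    - [0,0,0]
    - [0,0,0]
    - [0,0,0]

```text
time: 13.15
ee_pos: [0.464, 0.0407, 0.0296]
eef_rot: [0.651, 0.759, 0.0, 0.0]
ft_force: [0.1, 1.0, 0.6]
width: 0.0003
grip_force: 0.2
```

Request:
arm_command:
  xyz:
    - [0.0005,0.0001,0]
    - [0.001,0.0002,0]
    - [0.0015,0.0002,0]
    - [0.0015,0.0002,0]
  rot:
    - [0,0,0]
    - [0,0,0]
    - [0,0,0]
    - [0,0,0]

```text
time: 13.48
ee_pos: [0.4655, 0.0409, 0.0296]
eef_rot: [0.651, 0.759, 0.0, 0.0]
ft_force: [-0.8, 0.4, -0.3]
width: 0.0003
grip_force: 0.2
```

```bash
python3 - <<'E'
from h import *
a,m=shot('side'); b,m2=shot('wrist')
s=r.read_state(); print(s['time'],np.round(s['ee_pos'],4),s['ft_force'])
find('side',m,['shaft','stop_face'])
A=cv2.resize(a[170:245,200:300],(800,600),interpolation=cv2.INTER_CUBIC)
cv2.imwrite('pics/c2.png',A[:,:,::-1]); 
E
```

```text
13.5833 [0.4654 0.0409 0.0296] [-0.50742174 -0.18174589 -0.64401176]
side shaft 0.65 [520.6  48.   34.1]
side stop_face 0.67 [573.3  60.5  34.5]
```

View pics/c2.png

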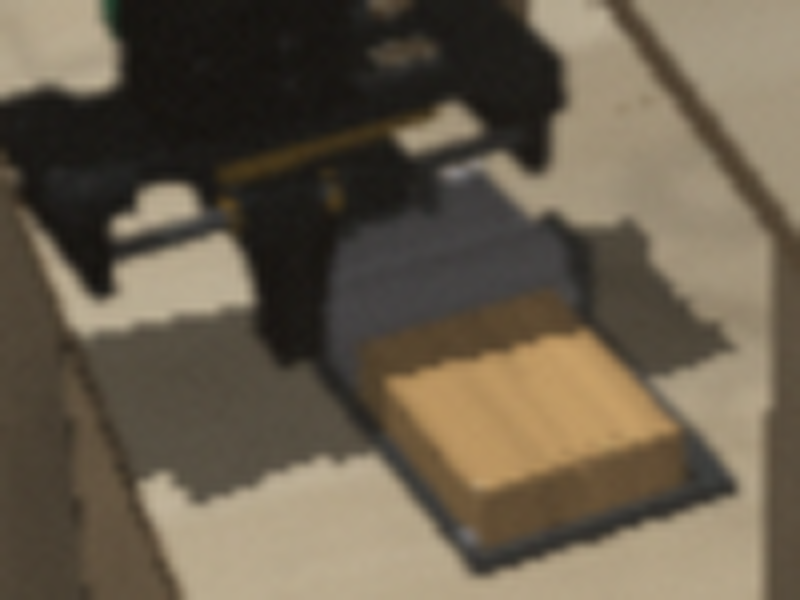

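The crop shows the finger tips right at the shaft's near end, and the shaft is nearly at the stop. I'll keep going in small steps until the force rises.

Request:
arm_command:
  xyz:
    - [0.0005,0.0001,0]
    - [0.001,0.0002,0]
    - [0.0015,0.0002,0]
    - [0.0015,0.0002,0]
  rot:
    - [0,0,0]
    - [0,0,0]
    - [0,0,0]
    - [0,0,0]

```text
time: 14.02
ee_pos: [0.4669, 0.0411, 0.0296]
eef_rot: [0.651, 0.759, 0.0, 0.0]
ft_force: [-1.3, 0.4, 0.3]
width: 0.0001
grip_force: 0.3
```

Request:
arm_command:
  xyz:
    - [0.0005,0.0001,0]
    - [0.001,0.0002,0]
    - [0.0015,0.0002,0]
    - [0.0015,0.0002,0]
  rot:
    - [0,0,0]
    - [0,0,0]
    - [0,0,0]
    - [0,0,0]

```text
time: 14.35
ee_pos: [0.467, 0.0411, 0.0291]
eef_rot: [0.651, 0.759, -0.001, -0.001]
ft_force: [-6.5, -0.7, 2.9]
width: 0.0004
grip_force: 3.2
```

Request:
arm_command:
  xyz:
    - [0.0005,0.0001,0]
    - [0.001,0.0002,0]
    - [0.001,0.0002,0]
  rot:
    - [0,0,0]
    - [0,0,0]
    - [0,0,0]

```text
time: 14.6
ee_pos: [0.4671, 0.0411, 0.0289]
eef_rot: [0.651, 0.759, -0.002, -0.002]
ft_force: [-10.0, -0.7, 4.7]
width: 0.0007
grip_force: 5.1
```

The force rose to 10 N with the tool stalled, so the shaft is against the stop. Backing off, then going up and around behind the clamp arm.

Request:
arm_command:
  xyz:
    - [-0.004,-0.0006,0]
    - [-0.012,-0.002,0]
    - [-0.015,-0.002,0.01]
    - [-0.015,-0.002,0.04]
    - [-0.015,-0.002,0.075]
    - [-0.015,-0.002,0.115]
    - [-0.015,-0.002,0.155]
    - [-0.015,-0.002,0.185]
    - [-0.005,0.02,0.195]
    - [0.01,0.05,0.195]
    - [0.025,0.085,0.195]
    - [0.035,0.11,0.195]
    - [0.0385,0.117,0.195]
    - [0.0385,0.117,0.195]
  rot:
    - [0,0,0]
    - [0,0,0]
    - [0,0,0]
    - [0,0,0]
    - [0,0,0]
    - [0,0,0]
    - [0,0,0]
    - [0,0,0]
    - [0,0,0]
    - [0,0,0]
    - [0,0,0]
    - [0,0,0]
    - [0,0,0]
    - [0,0,0]

```text
time: 15.77
ee_pos: [0.5079, 0.1605, 0.2241]
eef_rot: [0.649, 0.76, -0.0, 0.0]
ft_force: [-0.6, -1.0, 0.9]
width: 0.0002
grip_force: 0.0
```

```bash
python3 - <<'E'
from h import *
b,m2=shot('wrist'); s=r.read_state(); print(s['time'],np.round(s['ee_pos'],4),s['ft_force'])
a,m=shot('top'); find('top',m,['shaft','stop_face','handle_top','vee_home'])
a2,m3=shot('side'); find('side',m3,['shaft','stop_face','handle_top','vee_home'])
A=cv2.resize(a[160:260,180:310],(520,400),interpolation=cv2.INTER_CUBIC); B=cv2.resize(a2[130:245,200:300],(278,320),interpolation=cv2.INTER_CUBIC)
C=np.zeros((400,798,3),np.uint8); C[:,:520]=A; C[:320,520:]=B
cv2.imwrite('pics/c3.png',C[:,:,::-1])
E
```

```text
15.8167 [0.5077 0.1584 0.2243] [ 0.08870748 -0.52975615  0.15990736]
top shaft 0.9 [522.8  51.4  32.7]
top shaft 0.29 [ 531.4 -247.6   -0.6]
top stop_face 0.85 [570.6  64.5  32.2]
top handle_top 0.49 [519.4 134.3 137.1]
top vee_home 0.78 [521.4  55.4  35.7]
side shaft 0.79 [524.   46.7  33.5]
side stop_face 0.69 [570.6  57.2  36. ]
side stop_face 0.59 [514.8  94.4  45.8]
side handle_top 0.78 [509.7 136.  133.1]
side vee_home 0.97 [525.2  45.7  31.2]
```

View pics/c3.png

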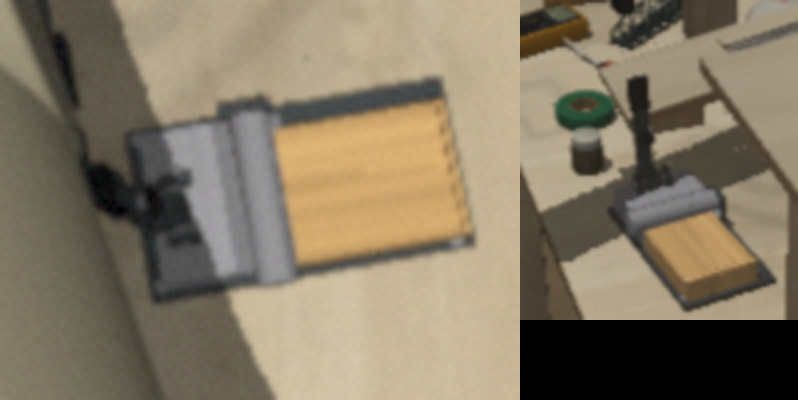

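The shaft is home: it measures (523, 49, 33), which matches vee_home, and it touches the stop plate. Lowering behind the handle, then swinging the arm over.

Request:
arm_command:
  xyz:
    - [0,0,-0.02]
    - [0,0,-0.05]
    - [0,0,-0.075]
    - [0,0,-0.087]
    - [0,0,-0.087]
  rot:
    - [0,0,0]
    - [0,0,0]
    - [0,0,0]
    - [0,0,0]
    - [0,0,0]

```text
time: 16.73
ee_pos: [0.5063, 0.1578, 0.1351]
eef_rot: [0.651, 0.759, -0.002, -0.001]
ft_force: [0.6, -0.7, 0.2]
width: 0.0004
grip_force: 0.0
```

Request:
arm_command:
  xyz:
    - [0.0009,-0.0059,0]
    - [0.0018,-0.0119,0.0005]
    - [0.0027,-0.0178,0.0015]
    - [0.0036,-0.0237,0.003]
    - [0.0046,-0.0307,0.004]
    - [0.0055,-0.0366,0.005]
    - [0.0064,-0.0425,0.0055]
    - [0.0075,-0.0495,0.0055]
    - [0.0084,-0.0559,0.0055]
    - [0.0093,-0.0618,0.005]
    - [0.0103,-0.0682,0.004]
    - [0.0112,-0.0742,0.0025]
    - [0.0121,-0.0806,0.0005]
  rot:
    - [0,0,0]
    - [0,0,0]
    - [0,0,0]
    - [0,0,0]
    - [0,0,0]
    - [0,0,0]
    - [0,0,0]
    - [0,0,0]
    - [0,0,0]
    - [0,0,0]
    - [0,0,0]
    - [0,0,0]
    - [0,0,0]

```text
time: 17.82
ee_pos: [0.5206, 0.0787, 0.1403]
eef_rot: [0.65, 0.76, 0.002, -0.0]
ft_force: [-4.0, 5.4, 6.2]
width: 0.0008
grip_force: 3.9
```

```bash
python3 - <<'E'
from h import *
b,m=shot('wrist'); s=r.read_state(); print(s['time'],np.round(s['ee_pos'],4),s['ft_force'])
find('wrist',m,['handle_top','clamp_hinge','clamp_arm'])
a2,m3=shot('side'); find('side',m3,['handle_top','shaft'])
B=cv2.resize(a2[150:245,210:310],(400,380),interpolation=cv2.INTER_CUBIC); A=cv2.resize(b,(400,300))
C=np.zeros((380,800,3),np.uint8); C[:,:400]=B; C[:300,400:]=A
cv2.imwrite('pics/c4.png',C[:,:,::-1])
E
```

```text
17.8667 [0.5207 0.0771 0.1399] [-2.0128808   3.37040684  4.91453738]
wrist clamp_hinge 0.64 [514.5 101.3  46.2]Traceback (most recent call last):
  File "<stdin>", line 3, in <module>
  File "h.py", line 11, in find
    for d in getattr(r,f)(n,cam)[:2]: print(cam,n,round(d['conf'],2),np.round(w(m,d['at'])*1000,1))
             ~~~~~~~~~~~~^^^^^^^
ValueError: it knows: awl, clamp_hinge, cradle, deck, glue_pot, handle_top, pad, shaft, stop_face, tape_roll, vee_home
```

Contact looks right: the force is normal to the bar's back face. Carrying on along the arc to about 0.2 rad.

Request:
arm_command:
  xyz:
    - [0.0007,-0.0045,-0.0015]
    - [0.0014,-0.009,-0.0033]
    - [0.002,-0.0133,-0.0052]
    - [0.0026,-0.0175,-0.0073]
    - [0.0033,-0.0217,-0.0097]
    - [0.0039,-0.0257,-0.0123]
    - [0.0044,-0.0295,-0.0151]
    - [0.005,-0.0332,-0.018]
    - [0.0055,-0.0368,-0.0214]
    - [0.006,-0.0402,-0.0249]
    - [0.0065,-0.0432,-0.0286]
    - [0.007,-0.0462,-0.0324]
    - [0.0074,-0.049,-0.0364]
    - [0.0078,-0.0515,-0.0405]
    - [0.0081,-0.0539,-0.0448]
    - [0.0084,-0.0561,-0.0492]
    - [0.0084,-0.0561,-0.0492]
  rot:
    - [0.02,0.003,0]
    - [0.05,0.007,0]
    - [0.07,0.01,0]
    - [0.1,0.015,0]
    - [0.12,0.018,0]
    - [0.15,0.022,0]
    - [0.17,0.025,0]
    - [0.2,0.03,0]
    - [0.2,0.03,0]
    - [0.2,0.03,0]
    - [0.2,0.03,0]
    - [0.2,0.03,0]
    - [0.2,0.03,0]
    - [0.2,0.03,0]
    - [0.2,0.03,0]
    - [0.2,0.03,0]
    - [0.2,0.03,0]

```text
time: 19.38
ee_pos: [0.5292, 0.0209, 0.0896]
eef_rot: [0.648, 0.755, 0.067, -0.075]
ft_force: [-1.2, -0.4, 3.2]
width: 0.0004
grip_force: 1.2
```

```bash
python3 - <<'E'
from h import *
s=r.read_state(); print(s['time'],np.round(s['ee_pos'],4),s['ft_force'],s['torque'])
b,m=shot('wrist'); find('wrist',m,['handle_top','shaft'])
a2,m3=shot('side'); find('side',m3,['handle_top','shaft'])
B=cv2.resize(a2[150:245,210:310],(400,380),interpolation=cv2.INTER_CUBIC); A=cv2.resize(b,(400,300))
C=np.zeros((380,800,3),np.uint8); C[:,:400]=B; C[:300,400:]=A
cv2.imwrite('pics/c4.png',C[:,:,::-1])
E
```

```text
19.3833 [0.5292 0.0209 0.0896] [-1.17791644 -0.38663878  3.17999379] [-0.31756224  0.10112848  0.06681299]
wrist shaft 0.75 [525.1  53.3  35.7]
side handle_top 0.49 [527.4  10.9  85.1]
side handle_top 0.39 [514.6  97.4  48.2]
side shaft 0.59 [520.7  49.3  35.8]
```

View pics/c4.png

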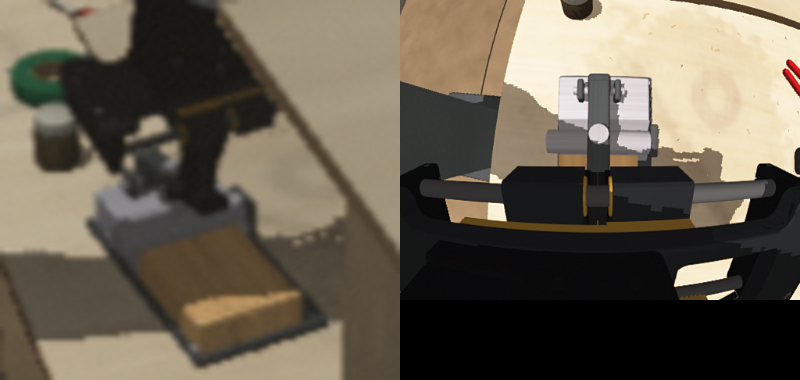

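The bar now lies over the vee with the finger tips on the handle's back, and the shaft is still at the stop. Next I'll press down slowly and watch the force.

Request:
arm_command:
  xyz:
    - [0.0001,-0.0006,-0.0015]
    - [0.0002,-0.0012,-0.003]
    - [0.0003,-0.0018,-0.0045]
    - [0.0004,-0.0024,-0.006]
    - [0.0004,-0.0028,-0.007]
  rot:
    - [0,0,0]
    - [0,0,0]
    - [0,0,0]
    - [0,0,0]
    - [0,0,0]

```text
time: 20.1
ee_pos: [0.5293, 0.0186, 0.0825]
eef_rot: [0.647, 0.755, 0.067, -0.076]
ft_force: [-0.0, -1.7, 7.4]
width: 0.0003
grip_force: 3.6
```

Request:
arm_command:
  xyz:
    - [0,-0.0002,-0.0005]
    - [0.0001,-0.0003,-0.001]
    - [0.0001,-0.0005,-0.0015]
  rot:
    - [0,0,0]
    - [0,0,0]
    - [0,0,0]

```text
time: 20.35
ee_pos: [0.5294, 0.0181, 0.0811]
eef_rot: [0.647, 0.755, 0.067, -0.076]
ft_force: [0.0, -2.1, 7.3]
width: 0.0004
grip_force: 3.6
```

Request:
arm_command:
  xyz:
    - [0,-0.0002,-0.0005]
    - [0.0001,-0.0003,-0.001]
    - [0.0001,-0.0005,-0.0015]
  rot:
    - [0,0,0]
    - [0,0,0]
    - [0,0,0]

```text
time: 20.6
ee_pos: [0.5295, 0.0176, 0.0796]
eef_rot: [0.647, 0.755, 0.066, -0.076]
ft_force: [-1.1, -1.7, 7.1]
width: 0.0003
grip_force: 3.6
```

Request:
arm_command:
  xyz:
    - [0,-0.0002,-0.0005]
    - [0.0001,-0.0003,-0.001]
    - [0.0001,-0.0004,-0.0015]
  rot:
    - [0,0,0]
    - [0,0,0]
    - [0,0,0]

```text
time: 20.85
ee_pos: [0.5296, 0.0171, 0.0781]
eef_rot: [0.647, 0.755, 0.066, -0.076]
ft_force: [-0.5, -2.3, 6.7]
width: 0.0007
grip_force: 3.6
```

Request:
arm_command:
  xyz:
    - [0,-0.0002,-0.0005]
    - [0.0001,-0.0003,-0.001]
    - [0.0001,-0.0004,-0.0015]
  rot:
    - [0,0,0]
    - [0,0,0]
    - [0,0,0]

```text
time: 21.1
ee_pos: [0.5297, 0.0166, 0.0765]
eef_rot: [0.647, 0.755, 0.066, -0.076]
ft_force: [-0.4, -2.9, 7.3]
width: 0.0006
grip_force: 3.6
```

Request:
arm_command:
  xyz:
    - [0,-0.0002,-0.0005]
    - [0.0001,-0.0003,-0.001]
    - [0.0001,-0.0004,-0.0015]
  rot:
    - [0,0,0]
    - [0,0,0]
    - [0,0,0]

```text
time: 21.35
ee_pos: [0.5297, 0.0162, 0.075]
eef_rot: [0.647, 0.755, 0.066, -0.076]
ft_force: [-0.9, -2.3, 7.0]
width: -0.0001
grip_force: 3.6
```

Request:
arm_command:
  xyz:
    - [0,-0.0001,-0.0005]
    - [0,-0.0002,-0.001]
    - [0,-0.0003,-0.0015]
  rot:
    - [0,0,0]
    - [0,0,0]
    - [0,0,0]

```text
time: 21.6
ee_pos: [0.5298, 0.0158, 0.0735]
eef_rot: [0.647, 0.755, 0.066, -0.076]
ft_force: [-1.0, -3.8, 7.1]
width: 0.0006
grip_force: 3.7
```

Request:
arm_command:
  xyz:
    - [0,-0.0001,-0.0005]
    - [0,-0.0002,-0.001]
    - [0,-0.0003,-0.0015]
  rot:
    - [0,0,0]
    - [0,0,0]
    - [0,0,0]

```text
time: 21.85
ee_pos: [0.5298, 0.0154, 0.072]
eef_rot: [0.647, 0.755, 0.066, -0.076]
ft_force: [-0.9, -3.1, 8.3]
width: 0.0003
grip_force: 3.7
```

Request:
arm_command:
  xyz:
    - [0,-0.0001,-0.0005]
    - [0,-0.0002,-0.001]
    - [0,-0.0002,-0.001]
  rot:
    - [0,0,0]
    - [0,0,0]
    - [0,0,0]

```text
time: 22.1
ee_pos: [0.5299, 0.0152, 0.071]
eef_rot: [0.648, 0.755, 0.066, -0.076]
ft_force: [-0.4, -3.6, 7.7]
width: 0.0007
grip_force: 3.3
```

Request:
arm_command:
  xyz:
    - [0,0,-0.0005]
    - [0,-0.0001,-0.001]
    - [0,-0.0001,-0.001]
  rot:
    - [0,0,0]
    - [0,0,0]
    - [0,0,0]

```text
time: 22.35
ee_pos: [0.5299, 0.0149, 0.07]
eef_rot: [0.648, 0.755, 0.066, -0.075]
ft_force: [0.1, -3.2, 5.6]
width: 0.0008
grip_force: 3.4
```

Request:
arm_command:
  xyz:
    - [0,0,-0.0005]
    - [0,0,-0.001]
    - [0,0,-0.001]
  rot:
    - [0,0,0]
    - [0,0,0]
    - [0,0,0]

```text
time: 22.6
ee_pos: [0.5299, 0.0148, 0.069]
eef_rot: [0.648, 0.755, 0.066, -0.075]
ft_force: [0.2, -4.7, 7.1]
width: 0.0005
grip_force: 3.4
```

Request:
arm_command:
  xyz:
    - [0,-0.0003,-0.0005]
    - [0,-0.0006,-0.001]
    - [0,-0.0006,-0.001]
  rot:
    - [0,0,0]
    - [0,0,0]
    - [0,0,0]

```text
time: 22.85
ee_pos: [0.53, 0.0145, 0.068]
eef_rot: [0.648, 0.755, 0.066, -0.075]
ft_force: [-0.6, -3.6, 6.4]
width: 0.0007
grip_force: 3.3
```

Request:
arm_command:
  xyz:
    - [0,-0.0003,-0.0005]
    - [0,-0.0005,-0.001]
    - [0,-0.0005,-0.001]
  rot:
    - [0,0,0]
    - [0,0,0]
    - [0,0,0]

```text
time: 23.1
ee_pos: [0.53, 0.0142, 0.0671]
eef_rot: [0.647, 0.755, 0.067, -0.076]
ft_force: [0.7, -2.6, 5.9]
width: 0.0003
grip_force: 3.2
```

Request:
arm_command:
  xyz:
    - [0,-0.0002,-0.0005]
    - [0,-0.0003,-0.001]
    - [0,-0.0003,-0.001]
  rot:
    - [0,0,0]
    - [0,0,0]
    - [0,0,0]

```text
time: 23.35
ee_pos: [0.53, 0.014, 0.0661]
eef_rot: [0.647, 0.755, 0.067, -0.076]
ft_force: [-0.1, -1.4, 7.2]
width: 0.0003
grip_force: 3.3
```

Request:
arm_command:
  xyz:
    - [0,-0.0002,-0.0005]
    - [0,-0.0003,-0.001]
    - [0,-0.0003,-0.001]
  rot:
    - [0,0,0]
    - [0,0,0]
    - [0,0,0]

```text
time: 23.6
ee_pos: [0.5301, 0.0138, 0.0652]
eef_rot: [0.647, 0.755, 0.067, -0.076]
ft_force: [0.3, -2.3, 8.1]
width: 0.0006
grip_force: 3.8
```

Request:
arm_command:
  xyz:
    - [0,-0.0002,-0.0005]
    - [0,-0.0003,-0.001]
    - [0,-0.0003,-0.001]
  rot:
    - [0,0,0]
    - [0,0,0]
    - [0,0,0]

```text
time: 23.85
ee_pos: [0.5301, 0.0137, 0.0643]
eef_rot: [0.647, 0.756, 0.067, -0.076]
ft_force: [-1.1, -0.9, 8.5]
width: 0.0004
grip_force: 4.3
```

```bash
python3 - <<'E'
from h import *
F=[]
for i in range(4):
    b,m=shot('wrist'); s=r.read_state(); F.append(s['ft_force'])
print(s['time'],np.round(s['ee_pos'],4),np.round(np.mean(F,0),2))
find('wrist',m,['shaft','pad','clamp_hinge','vee_home'])
a2,m3=shot('side'); find('side',m3,['handle_top','shaft','pad'])
B=cv2.resize(a2[160:235,220:300],(400,375),interpolation=cv2.INTER_CUBIC); A=cv2.resize(b[60:260,130:380],(400,320),interpolation=cv2.INTER_CUBIC)
C=np.zeros((380,800,3),np.uint8); C[:375,:400]=B; C[:320,400:]=A
cv2.imwrite('pics/c5.png',C[:,:,::-1])
E
```

```text
24.05 [0.53   0.0137 0.0643] [-0.52 -2.11  8.29]
wrist pad 0.52 [518.6  97.8  46.1]
side handle_top 0.59 [524.1  50.3  33.5]
side handle_top 0.56 [527.5   4.6  60.1]
side shaft 0.67 [494.7 330.9  -4. ]
side shaft 0.5 [524.3  49.3  33.3]
```

Pad contact began near z = 0.066, and force is climbing about 1 to 1.5 N per mm. Pressing on towards 5 N above the plateau.

Request:
arm_command:
  xyz:
    - [0,-0.0002,-0.0005]
    - [0,-0.0003,-0.001]
    - [0,-0.0003,-0.001]
  rot:
    - [0,0,0]
    - [0,0,0]
    - [0,0,0]

```text
time: 24.7
ee_pos: [0.5301, 0.0135, 0.0634]
eef_rot: [0.647, 0.756, 0.067, -0.076]
ft_force: [-0.3, -1.5, 9.5]
width: 0.0008
grip_force: 4.9
```

Request:
arm_command:
  xyz:
    - [0,-0.0002,-0.0005]
    - [0,-0.0003,-0.001]
    - [0,-0.0003,-0.001]
  rot:
    - [0,0,0]
    - [0,0,0]
    - [0,0,0]

```text
time: 24.95
ee_pos: [0.5301, 0.0133, 0.0625]
eef_rot: [0.647, 0.756, 0.067, -0.076]
ft_force: [-1.0, -1.2, 11.2]
width: 0.0005
grip_force: 5.5
```

```bash
python3 - <<'E'
from h import *
F=[];G=[]
for i in range(6):
    b,m=shot('wrist'); s=r.read_state(); F.append(s['ft_force']); G.append(s['grip_force'])
print(s['time'],np.round(s['ee_pos'],4),np.round(np.mean(F,0),2),np.std(F,0),np.mean(G))
E
```

```text
25.25 [0.5301 0.0134 0.0625] [-0.38 -0.64 10.97] [0.3854832  0.45080829 0.62994019] 5.452187414253577
```

Two estimates put the pad force at about 9 to 11 N: torque gives 9.3 N and spring travel gives 10.8 N. Letting go straight up.

Request:
arm_command:
  xyz:
    - [0,0,0.001]
    - [0,0,0.003]
    - [0,0,0.007]
    - [0,0,0.015]
    - [0,0,0.03]
    - [0,0,0.05]
    - [0,0,0.075]
    - [0,-0.02,0.1]
    - [0,-0.045,0.12]
    - [0,-0.07,0.13]
    - [0,-0.07,0.13]
    - [0,-0.07,0.13]
  rot:
    - [0,0,0]
    - [0,0,0]
    - [0,0,0]
    - [0,0,0]
    - [0,0,0]
    - [0,0,0]
    - [0,0,0]
    - [0,0,0]
    - [0,0,0]
    - [0,0,0]
    - [0,0,0]
    - [0,0,0]

```text
time: 26.25
ee_pos: [0.5294, -0.0582, 0.1923]
eef_rot: [0.648, 0.755, 0.067, -0.076]
ft_force: [0.1, -0.3, -0.2]
width: 0.0005
grip_force: 0.0
```

```bash
python3 - <<'E'
from h import *
s=r.read_state(); print(s['time'],np.round(s['ee_pos'],4),np.round(s['ft_force'],2))
b,m=shot('wrist'); find('wrist',m,['shaft','pad','handle_top','vee_home'])
a2,m3=shot('side'); find('side',m3,['handle_top','shaft','pad'])
B=cv2.resize(a2[160:235,220:300],(400,375),interpolation=cv2.INTER_CUBIC); A=cv2.resize(b[0:200,130:380],(400,320),interpolation=cv2.INTER_CUBIC)
C=np.zeros((380,800,3),np.uint8); C[:375,:400]=B; C[:320,400:]=A
cv2.imwrite('pics/c6.png',C[:,:,::-1])
E
```

```text
26.25 [ 0.5294 -0.0582  0.1923] [ 0.1  -0.31 -0.15]
wrist shaft 0.76 [524.2  54.5  35.8]
wrist handle_top 0.71 [529.9   6.5  64.4]
wrist vee_home 0.71 [526.5  52.5  39.2]
side handle_top 0.67 [529.2   1.4  58.4]
side shaft 0.61 [523.7  49.2  34.5]
```

View pics/c6.png

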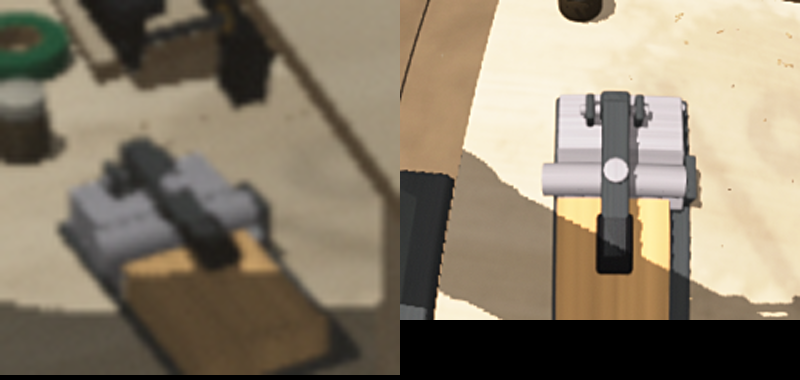

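The clamp bar lies over the shaft, which is still seated against the stop, and the robot is clear. Handing in.

```bash
python3 -c "
from bench import r
print(r.close_job())"
```

```text
the job is handed in; nothing more can be done
None
```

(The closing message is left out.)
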